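# Open the vent closure of the square media bottle

## Robot

A 6-joint arm with a two-finger parallel gripper is mounted at the origin on the work surface. World frame = base frame: x ahead of the robot, y to its left, z up, the work surface at z = 0. Lengths are in m, angles in rad, forces in N, time in s.
With the tool pointing down it reaches from about 0.35 to 0.975 m from the base axis. Payload 7.1 kg.
Tool frame: the origin (TCP) lies midway between the tips of the shut fingers; the grasp point (between the pads) lies 19 mm behind it; z points along the fingers, x is the direction in which the jaws open and shut, and the axes are right-handed (so a half turn about z gives the same grasp; the last joint's range is limited). The gripper opens to 88 mm and grips with 3 to 60 N. Pads are 20 mm wide; open, the fingers measure 115 mm over their backs; the gripper's body (75 mm by 178 mm) begins 61 mm behind the grasp point.
Start: joints at [-0.019, 0.423, 1.63, -0, 1.089, -0.019], TCP at [0.625, 0, 0.185] pointing down, gripper open.
Joint ranges: [-3, 3], [-0.9, 2.11], [0.09, 2.58], [-1.31, 4.45], [0.11, 2.69], [-2.54, 2.54]. Speed limits (rad/s): [2.39, 2.39, 3.01, 3.14, 3.14, 3.14].

## Interface

Orientations are given as a unit quaternion [w, x, y, z].
In Python, from station import move_pose, movel, movej, command_gripper, wait, inverse_kinematics, read_camera, camera_info, MotionError, job_done, get_time, get_joint_pos, get_qvel, get_effort, get_tcp_pos, get_ee_rot, get_ft_force, get_ft_torque, get_grip_width gives the robot as it stands. Calls block until the motion is done:
- move_pose(position, orientation): joint-space move of the TCP to a pose.
- movel(position, frame=None, v=0.15, until_force=None): straight line of the TCP; frame=None keeps the orientation; v is the mean speed in m/s. With until_force (N) it stops when the force on the tool has changed by that much, and returns True; else False.
- movej(angles): joint-space move.
- command_gripper(opening): opening from 0.0 (shut) to 1.0 (fully open); the grip force is fixed at half the most; returns when the fingers have stopped.
- wait(seconds).
- inverse_kinematics(position, orientation): joint angles nearest the present ones, or None.
- read_camera(name): name is "scene" or "side" or "wrist"; returns the picture (400x640x3 uint8, red, green, blue); there is no depth.
- camera_info(name): a dict with "intrinsics" (3x3 intrinsics, pixels), "T" (4x4, takes a point from camera to world coordinates); the wrist camera has in their place "tool_from_camera" (4x4, takes a point from camera to tool coordinates, whose origin is the TCP and whose axes are the tool frame's). Camera axes: x right, y up, looking along -z (the intrinsics and any distortion apply to the point x, -y, -z); pixel columns grow to the right and rows downward; lengths in m; the calibration is good to about 2 mm. A picture is of the moment at which its call begins: read the wrist's pose just before it. camera_info takes no time and is no camera call.
A pose or a line that the arm cannot do raises MotionError and nothing moves.
- job_done(): hands the job in, once; it reports no verdict.
Readings, each from a call of its own:
- get_time(): time.
- get_joint_pos(): joint angles.
- get_qvel(): joint speeds.
- get_effort(): joint torques, N m.
- get_tcp_pos(): TCP position.
- get_ee_rot(): TCP orientation.
- get_ft_force(): force on the tool from outside, world axes, zero at the start.
- get_ft_torque(): the same for the moment, N m.
- get_grip_width(): opening from 0.0 (shut) to 1.0 (fully open).
Only numpy, scipy, OpenCV 4.12 (cv2) and the standard library are available. Lean on these libraries where they do the work, as an engineer would, in place of code of your own. Each camera call takes 0.05 s, during which the arm holds its last target.

## Task

The square-bodied bottle on the bench has to be vented before it is used. First lift its hinged flip-top tab and swing it right over so that it stays back, then unscrew the round cap beneath it, anticlockwise as far as it goes, and let go, leaving the tab back. Leave the closure of the round-bodied bottle shut and tight.

Things in the scene. Friction and masses are not known exactly. Their poses are not given: they have to be found in the camera images.
- square_bottle: The bottle to open: off-white plastic, square body 110 x 110 mm with a round shoulder, fixed in a square steel tray 122 mm wide, 30 mm high, that does not move. Origin at the centre of the underside, z up; the tab's free end points along its -x axis, the hinge is on +x. Top of the closed closure 201 mm above the bench (shoulder edge of the square body 132 mm).
- square_tab (a joint): Angle (rad) of its black flip-top tab; hinge axis along bottle y through bottle (52, 0, 194) mm. 0 = shut, level over the cap; grows as the free end rises and swings over to bottle +x; stop at 2.1 (past upright). Loose, 30 g: let go before upright it falls shut, past upright it falls back and stays. A strip 14 mm wide, 7 thick, with a 52 mm disc over the cap.
- square_thumb_bar (a point): Centre of the thumb bar at the tab's free end, 108 mm from the hinge axis: a cylinder 14 mm in diameter, 16 mm long along bottle y. Pinched by its two ends it pivots between the fingers. Shut, at bottle (-56, 0, 194) mm, 40 mm clear below it; at tab angle a, at bottle (52 - 108 cos a, 0, 194 + 108 sin a).
- square_cap (a joint): Turn (rad) of its blue ribbed round screw cap under the tab: 0 = tight, starts at up to 0.1; grows anticlockwise seen from above (unscrewing); stop at 1.2 (70 degrees). It does not rise, stays where left, takes 0.06 N m.
- square_cap_top (a point): Centre of the cap's flat top, on the bottle's axis at z = 188 mm. Cap 44 mm in diameter, 24 mm high (z 164 to 188), white line on top; grip it across any diameter from above. Shoulder 40 mm below this point. The hinge post (14 mm wide, up to z = 199) stands on bottle +x, 47 mm from the axis: keep fingers to the y sides.
- round_bottle: The other bottle, to be left shut: round body 110 mm in diameter, same colour, height and closure, fixed in a round steel ring 124 mm wide. Origin and axes as for the square bottle.
- round_tab (a joint): As square_tab, on the round bottle: 0 = shut.
- round_cap (a joint): As square_cap, on the round bottle: 0 = tight, starts at up to 0.1.
Mind the look-alikes: they are no part of the job. What is shaped like the round_bottle but green is not meant.

How it is judged:
By the outcome, as a careful person would: the job done as asked, in the order asked, and still so for the second after the job is handed in, with the robot touching nothing.
It also fails if it takes over 45 s, if anything falls off the work surface, if the arm or the gripper's body presses on something with over 40 N, if the wrist force passes 120 N, or if a joint passes its speed limit or range.

## Working session

There is one attempt and no reset: what is moved stays moved. The work goes in short steps, each a Python script; the robot and the scene stay as the last script left them, time stands still between calls to the robot, and variables do not carry over. Pictures are saved under pics/ and viewed, and the job is handed in when it is done.

```bash
mkdir -p pics; ls
python3 - <<'E'
from station import *
import cv2
for n in ["scene","side","wrist"]:
    im=read_camera(n); cv2.imwrite(f"pics/{n}0.png",im[:,:,::-1])
    ci=camera_info(n); print(n,ci)
print(get_time(),get_tcp_pos(),get_ee_rot(),get_grip_width())
E
```

```text
pics
scene {'intrinsics': array([[394.46625874,   0.        , 328.61167677],
       [  0.        , 394.46625874, 200.4384462 ],
       [  0.        ,   0.        ,   1.        ]]), 'T': array([[ 0.29737047, -0.69424541,  0.6554343 ,  1.14910635],
       [ 0.95473252,  0.21081317, -0.2098657 , -0.14651328],
       [ 0.00752412,  0.6881723 ,  0.72550828,  0.88423781],
       [ 0.        ,  0.        ,  0.        ,  1.        ]])}
side {'intrinsics': array([[518.8744699 ,   0.        , 308.80625422],
       [  0.        , 518.8744699 , 195.42247582],
       [  0.        ,   0.        ,   1.        ]]), 'T': array([[ 0.75284658,  0.36675571, -0.54654576, -0.24893881],
       [-0.65802945,  0.43807117, -0.61244664, -0.72532347],
       [ 0.01480764,  0.82072157,  0.57113645,  0.86460836],
       [ 0.        ,  0.        ,  0.        ,  1.        ]])}
wrist {'intrinsics': array([[340.8357565 ,   0.        , 318.43800528],
       [  0.        , 340.8357565 , 196.24394409],
       [  0.        ,   0.        ,   1.        ]]), 'tool_from_camera': array([[ 9.99999990e-01,  1.33664922e-04,  5.14282990e-05,
        -8.85570831e-04],
       [ 1.42758736e-04, -9.59025139e-01, -2.83320954e-01,
        -7.87064976e-02],
       [ 1.14509584e-05,  2.83320958e-01, -9.59025148e-01,
        -2.00775397e-01],
       [ 0.00000000e+00,  0.00000000e+00,  0.00000000e+00,
         1.00000000e+00]])}
0.15 [6.24548683e-01 2.99837229e-05 1.84101714e-01] [-3.18696036e-06  9.99999839e-01 -3.61655274e-06 -5.66791283e-04] 0.9992754290959056
```

View pics/scene0.png

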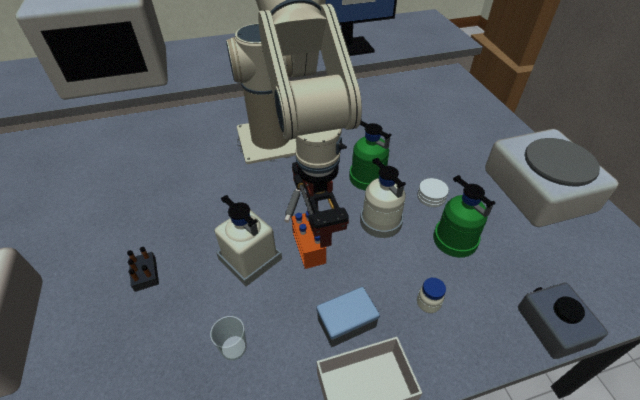

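View pics/side0.png

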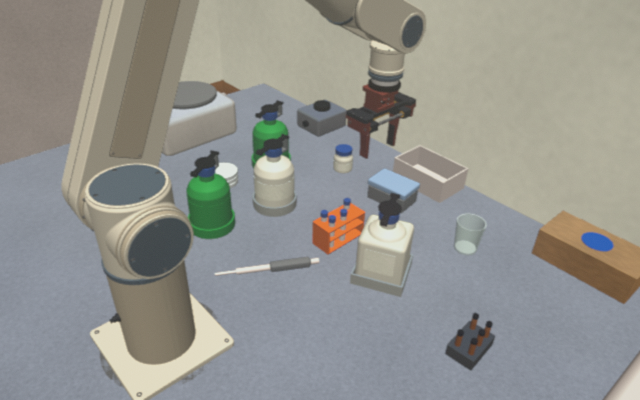

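View pics/wrist0.png

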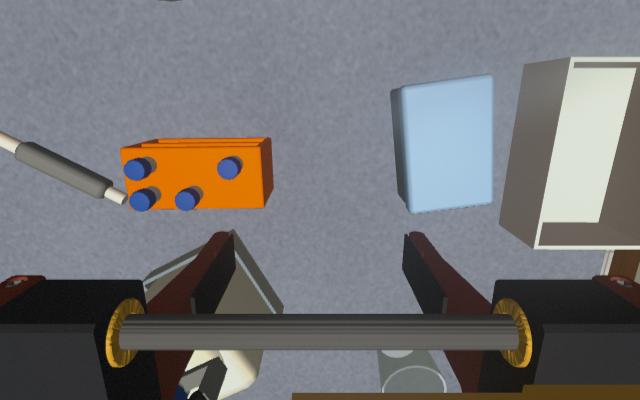

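```bash
cat > h.py <<'E'
from station import *
import numpy as np, cv2
from scipy.spatial.transform import Rotation as R
def ray(n,u,v,tool=None):
    ci=camera_info(n);K=ci['intrinsics']
    d=np.array([(u-K[0,2])/K[0,0],-(v-K[1,2])/K[1,1],-1])
    T=ci['T'] if n!='wrist' else tool@ci['tool_from_camera']
    return T[:3,3],T[:3,:3]@d
def onz(n,u,v,z,tool=None):
    o,d=ray(n,u,v,tool);return o+d*(z-o[2])/d[2]
def toolT():
    T=np.eye(4);q=get_ee_rot();T[:3,:3]=R.from_quat([q[1],q[2],q[3],q[0]]).as_matrix();T[:3,3]=get_tcp_pos();return T
def proj(n,p,tool=None):
    ci=camera_info(n);K=ci['intrinsics'];T=ci['T'] if n!='wrist' else tool@ci['tool_from_camera']
    c=np.linalg.inv(T)@np.append(p,1);return np.array([K[0,2]+K[0,0]*c[0]/-c[2],K[1,2]-K[1,1]*c[1]/-c[2]])
def crop(n,f,u0,v0,w,h,s):
    im=read_camera(n)[:,:,::-1]
    cv2.imwrite(f,cv2.resize(im[v0:v0+h,u0:u0+w],None,fx=s,fy=s,interpolation=cv2.INTER_CUBIC))
E
python3 - <<'E'
from h import *
crop('scene','pics/a.png',200,180,100,110,5)
crop('side','pics/b.png',340,190,90,110,5)
E
```

```text
(no output)
```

View pics/a.png

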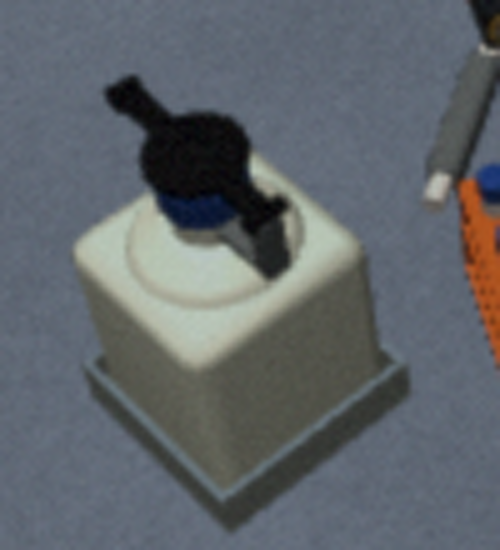

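View pics/b.png

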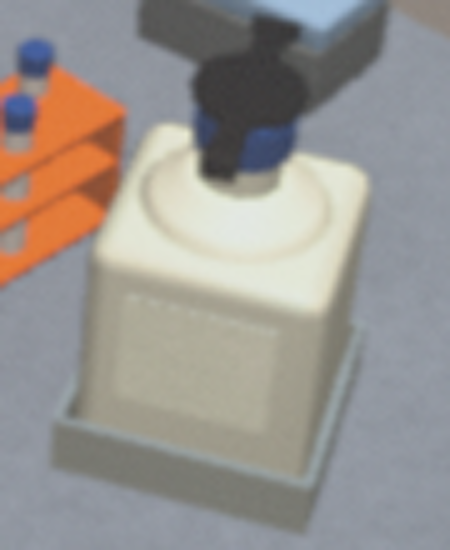

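Run:
```python
from h import *
for n,d in dict(scene=dict(disc=(239,211),bar=(225,198.3),hinge=(252.5,221.5)),side=dict(disc=(390.3,208),bar=(384,222),hinge=(395,196.5))).items():
    for k,p in d.items(): print(n,k,onz(n,*p,0.1975 if k=='disc' else .199))
# tray corners: scene near bottom, z=0.030 top rim
for p in [(245,279),(282,252),(217,252.5)]: print('scene tray',onz('scene',*p,0.03))
for p in [(351,274),(401,287),(412.5,256)]: print('side tray',onz('side',*p,0.03))
for n in ('scene','side'):
    im=cv2.GaussianBlur(read_camera(n),(3,3),0).astype(int); m=(im.max(2)<45)
    x0,x1,y0,y1=(215,270,190,240) if n=='scene' else (375,405,185,232)
    s=np.zeros_like(m);s[y0:y1,x0:x1]=m[y0:y1,x0:x1]
    N,l,st,c=cv2.connectedComponentsWithStats(s.astype(np.uint8)); print(n,st[1:],c[1:])
```

```text
scene disc [ 0.50035271 -0.15817973  0.1975    ]
scene bar [ 0.45103759 -0.18416147  0.199     ]
scene hinge [ 0.54279064 -0.1335967   0.199     ]
side disc [ 0.49430969 -0.16045794  0.1975    ]
side bar [ 0.44480799 -0.18649148  0.199     ]
side hinge [ 0.5339059  -0.13924746  0.199     ]
scene tray [ 0.57556731 -0.1806036   0.03      ]
scene tray [ 0.52144116 -0.07379301  0.03      ]
scene tray [ 0.47283689 -0.23845667  0.03      ]
side tray [ 0.41495827 -0.13311299  0.03      ]
side tray [ 0.47127577 -0.2360272   0.03      ]
side tray [ 0.57333205 -0.18508658  0.03      ]
scene [[222 196  35  38 469]] [[240.13219616 212.76972281]]
side [] []
```

```bash
cat >> h.py <<'E'
def down(yaw): # tool pointing down, tool x at world angle yaw (deg)
    a=np.radians(yaw);x=np.array([np.cos(a),np.sin(a),0]);z=np.array([0,0,-1.]);y=np.cross(z,x)
    q=R.from_matrix(np.c_[x,y,z]).as_quat();return [q[3],q[0],q[1],q[2]]
E
python3 - <<'E'
from h import *
c=np.array([.4965,-.1585])
for yw in (118,-62):
  for d in (-35,0,35): print(yw,d,inverse_kinematics([*c,.158],down(yw+d)))
movel([.60,0,.33],v=.25)
ok=inverse_kinematics([*c,.158],down(118)) is not None
yw=118 if ok else -62
move_pose([*c,.31],down(yw))
T=toolT();np.save('T1.npy',T)
im=read_camera('wrist');cv2.imwrite('pics/w1.png',im[:,:,::-1])
print(T,get_time())
E
```

```text
118 -35 [-3.31843064e-01  3.06988958e-01  1.88012519e+00 -4.44089210e-16
  9.54478505e-01 -1.78046634e+00]
118 0 [-3.31843064e-01  3.06988958e-01  1.88012519e+00 -4.44089210e-16
  9.54478505e-01 -2.39133158e+00]
118 35 None
-62 -35 [-3.31843064e-01  3.06988958e-01  1.88012519e+00 -4.44089210e-16
  9.54478505e-01  1.36112631e+00]
-62 0 [-3.31843064e-01  3.06988958e-01  1.88012519e+00 -4.44089210e-16
  9.54478505e-01  7.50261072e-01]
-62 35 [-3.31843064e-01  3.06988958e-01  1.88012519e+00 -4.44089210e-16
  9.54478505e-01  1.39395834e-01]
[[-4.69188453e-01  8.83097935e-01 -4.83446404e-04  4.96541694e-01]
 [ 8.83097961e-01  4.69188594e-01  2.32524254e-04 -1.58359129e-01]
 [ 4.32169228e-04 -3.17832839e-04 -9.99999856e-01  3.09666370e-01]
 [ 0.00000000e+00  0.00000000e+00  0.00000000e+00  1.00000000e+00]] 3.175
```

View pics/w1.png

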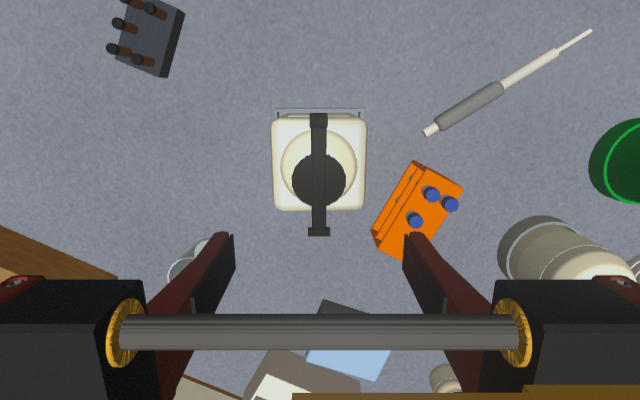

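Run:
```python
from h import *
im=cv2.imread('pics/w1.png');c=im[95:245,260:380]
cv2.imwrite('pics/w1c.png',cv2.resize(c,None,fx=4,fy=4,interpolation=cv2.INTER_CUBIC))
m=(im.max(2)<70);s=np.zeros_like(m);s[100:240,295:345]=m[100:240,295:345]
for r in range(108,240,4):
    x=np.where(s[r])[0]; print(r,(x.min(),x.max(),(x.min()+x.max())/2) if len(x) else None)
b=(im[...,0].astype(int)>im[...,2]+40);print(np.argwhere(b[100:240,290:350]).mean(0) if b[100:240,290:350].any() else None)
```

```text
108 None
112 None
116 (np.int64(310), np.int64(326), np.float64(318.0))
120 (np.int64(310), np.int64(326), np.float64(318.0))
124 (np.int64(310), np.int64(326), np.float64(318.0))
128 (np.int64(311), np.int64(325), np.float64(318.0))
132 (np.int64(311), np.int64(324), np.float64(317.5))
136 (np.int64(311), np.int64(324), np.float64(317.5))
140 (np.int64(311), np.int64(320), np.float64(315.5))
144 (np.int64(312), np.int64(325), np.float64(318.5))
148 (np.int64(312), np.int64(324), np.float64(318.0))
152 (np.int64(312), np.int64(324), np.float64(318.0))
156 (np.int64(307), np.int64(329), np.float64(318.0))
160 (np.int64(301), np.int64(335), np.float64(318.0))
164 (np.int64(298), np.int64(339), np.float64(318.5))
168 (np.int64(295), np.int64(341), np.float64(318.0))
172 (np.int64(295), np.int64(343), np.float64(319.0))
176 (np.int64(295), np.int64(344), np.float64(319.5))
180 (np.int64(295), np.int64(344), np.float64(319.5))
184 (np.int64(295), np.int64(344), np.float64(319.5))
188 (np.int64(295), np.int64(343), np.float64(319.0))
192 (np.int64(295), np.int64(341), np.float64(318.0))
196 (np.int64(298), np.int64(339), np.float64(318.5))
200 (np.int64(302), np.int64(335), np.float64(318.5))
204 (np.int64(309), np.int64(328), np.float64(318.5))
208 (np.int64(312), np.int64(325), np.float64(318.5))
212 (np.int64(312), np.int64(325), np.float64(318.5))
216 (np.int64(312), np.int64(325), np.float64(318.5))
220 (np.int64(312), np.int64(325), np.float64(318.5))
224 (np.int64(312), np.int64(325), np.float64(318.5))
228 (np.int64(308), np.int64(329), np.float64(318.5))
232 (np.int64(308), np.int64(329), np.float64(318.5))
236 None
[52.63080284 29.57400328]
```

View pics/w1c.png

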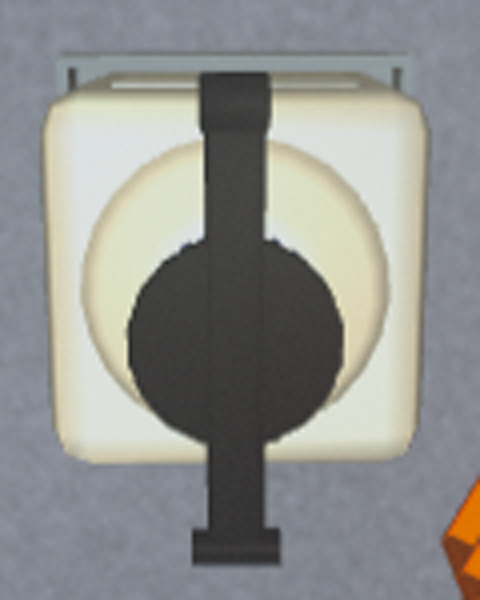

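Run:
```python
from h import *
T=np.load('T1.npy')
X=np.array([np.cos(np.radians(28)),np.sin(np.radians(28))]);Y=np.array([-X[1],X[0]])
for n,u,v,z,off in [('bar',318.6,121.3,.194,-56),('bar-top',318.6,113,.194,-63),('disc',319.2,179.3,.1975,0),('hinge',319,231.5,.199,52)]:
    p=onz('wrist',u,v,z,T)[:2]; print(n,p,'axis->',p-X*off/1000)
```

```text
bar [ 0.44664228 -0.18327873] axis-> [ 0.49608734 -0.15698832]
bar-top [ 0.4401621  -0.18672157] axis-> [ 0.4957878  -0.15714486]
disc [ 0.49347285 -0.15775983] axis-> [ 0.49347285 -0.15775983]
hinge [ 0.53977544 -0.13335687] axis-> [ 0.49386216 -0.15776939]
```

```bash
cat >> h.py <<'E'
AX=np.array([.4954,-.158]);PH=np.radians(28)
Xb=np.array([np.cos(PH),np.sin(PH)]);Yb=np.array([-Xb[1],Xb[0]])
def B(x,y,z): return [*(AX+Xb*x/1000+Yb*y/1000),z/1000]
E
python3 - <<'E'
from h import *
move_pose(B(-56,0,260),down(-62))
print(movel(B(-56,0,175),v=.12,until_force=8), get_ft_force(),get_time())
command_gripper(0.0)
print(get_grip_width()*88,get_ft_force(),get_ft_torque(),get_tcp_pos(),B(-56,0,175),get_time())
crop('side','pics/s1.png',330,130,110,150,4)
E
```

```text
False [-1.39317961 -0.07495842  0.37855691] 6.6167
0.6298851748735815 [-0.78959936 -0.38535934 -0.28717359] [-0.00259827  0.10325521 -0.01157745] [ 0.44595925 -0.18430098  0.17499538] [np.float64(0.4459549347999001), np.float64(-0.1842904075160099), 0.175] 7.9583
```

View pics/s1.png

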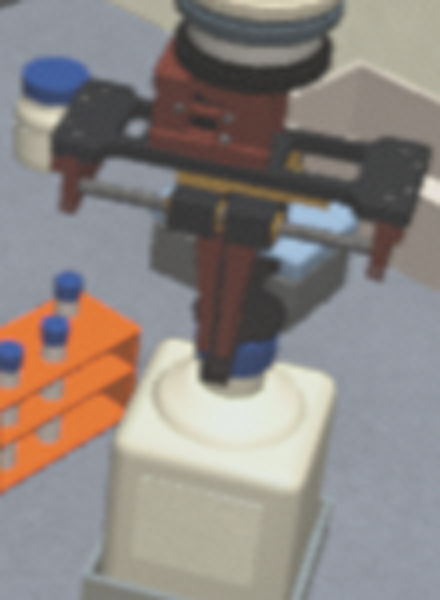

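Run:
```python
from h import *
crop('scene','pics/c2.png',195,150,100,110,5)
crop('side','pics/s2.png',370,180,50,60,10)
im=read_camera('wrist');cv2.imwrite('pics/w2.png',im[:,:,::-1])
```

```text
(no output)
```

View pics/c2.png

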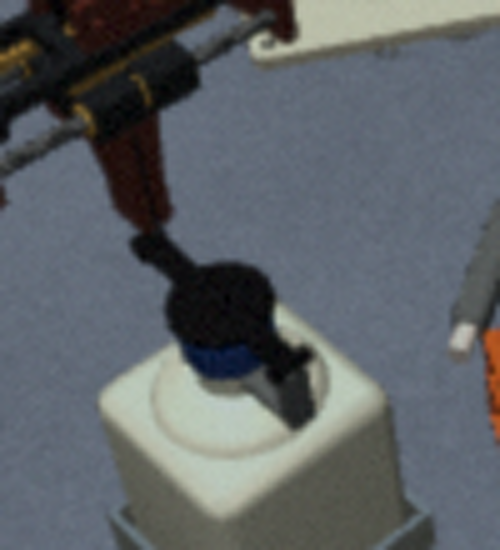

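View pics/s2.png

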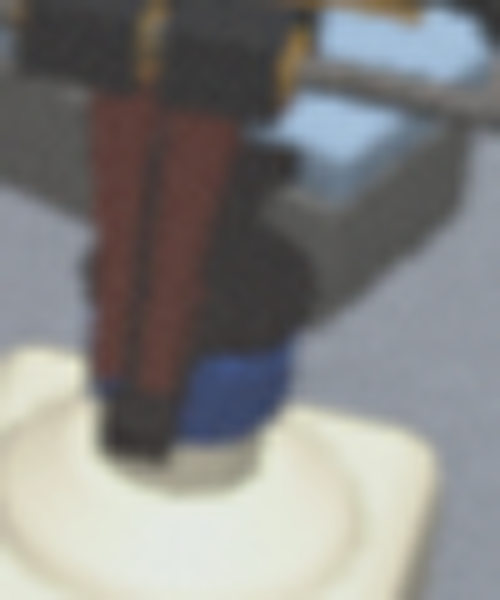

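View pics/w2.png

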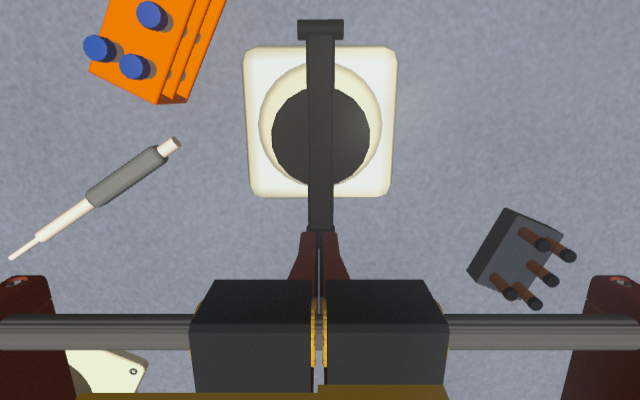

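Run:
```python
from h import *
T=toolT();p=T[:3,3];print(p)
for n in('scene','side'): print(n,proj(n,p),'bar',proj(n,[*p[:2],.194]))
print(proj('wrist',p,T),proj('wrist',B(-56,0,194),T),proj('wrist',B(0,0,197.5),T), proj('wrist',B(52,0,199),T))
```

```text
[ 0.44597141 -0.18430219  0.17502292]
scene [226.4728471  203.65145704] bar [225.05738678 198.29622029]
side [382.50170578 230.21285009] bar [383.36497886 223.17149103]
[320.42263358 223.85599842] [320.58381433 235.76292801] [320.80384945 138.57652133] [321.02744069  28.0404268 ]
```

Run:
```python
from h import *
p=np.array([.6245,0,.1841])
for n in('scene','side'): print(n,proj(n,p),proj(n,p+[.044,0,0]),proj(n,p-[.044,0,0]),proj(n,p+[0.044,0,.019]))
im=cv2.imread('pics/side0.png');cv2.imwrite('pics/s0c.png',cv2.resize(im[85:175,335:425],None,fx=6,fy=6,interpolation=cv2.INTER_CUBIC))
```

```text
scene [319.05143592 239.20036299] [324.77423119 254.62427011] [313.69081422 224.75257524] [324.77839146 249.37282421]
side [376.20876817 163.91042144] [387.87545792 158.20303665] [364.10581929 169.83122569] [388.63408516 151.78418351]
```

View pics/s0c.png

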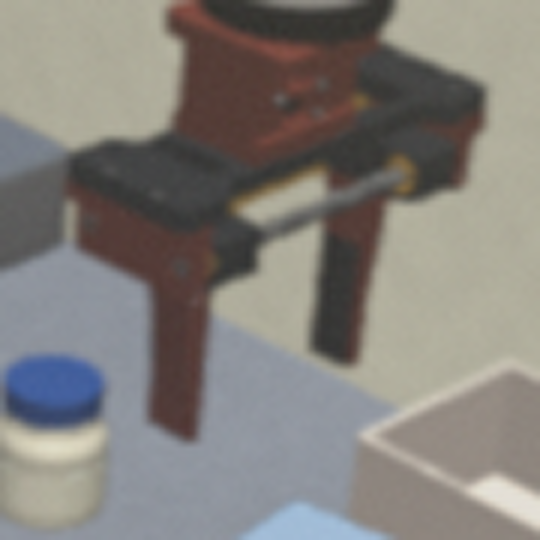

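Run:
```python
from h import *
p=get_tcp_pos();movel([p[0],p[1],.235],v=.15)
T=toolT();p=T[:3,3];print(p)
for n in('scene','side'): print(n,proj(n,p))
print('wrist',proj('wrist',p,T),proj('wrist',p+[0,0,.027],T))
crop('scene','pics/c3.png',195,140,80,100,6)
crop('side','pics/s3.png',350,150,80,100,6)
crop('wrist','pics/w3.png',250,150,140,150,4)
```

```text
[ 0.44569459 -0.18418564  0.23462257]
scene [221.92180553 186.20707997]
side [385.13921786 207.64495722]
wrist [320.42273232 223.85600346] [320.70455753 241.46877223]
```

View pics/c3.png

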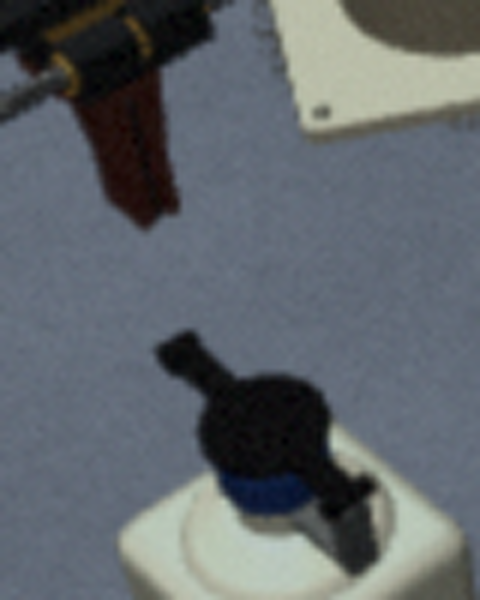

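View pics/s3.png

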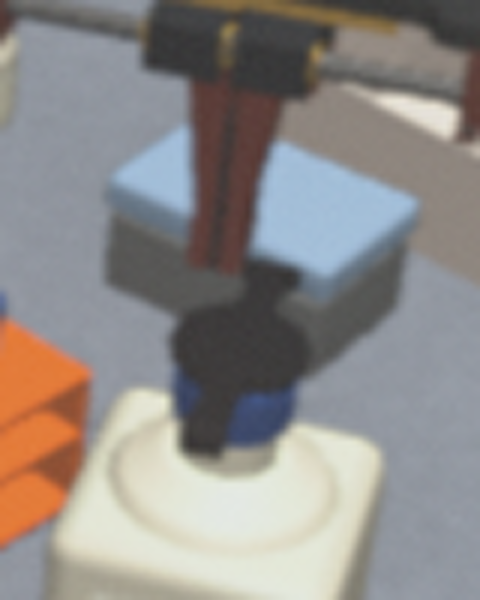

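View pics/w3.png

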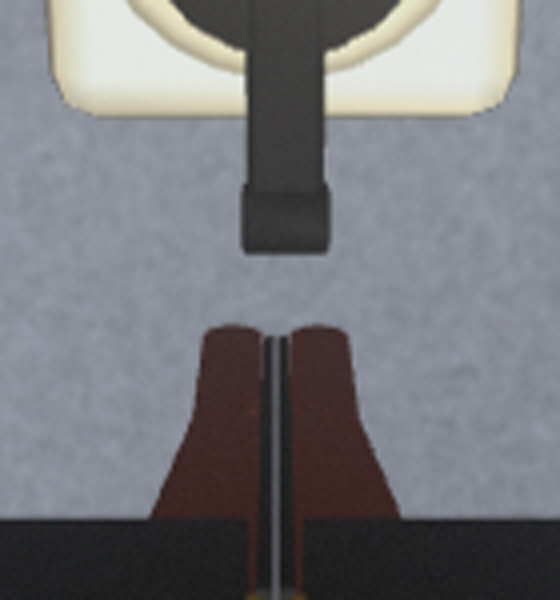

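Run:
```python
from h import *
a,da=ray('scene',220.5,176);b,db=ray('side',385.5,194.5)
A=np.c_[da,-db];s=np.linalg.lstsq(A,b-a,rcond=None)[0];print(a+da*s[0],b+db*s[1]); T=toolT();p=T[:3,3]
for dy in(-.01,0,.01):
  for dz in (0,.027,.032): print(dy,dz,proj('wrist',p+T[:3,1]*dy+[0,0,dz],T))
# bar triangulation
a,da=ray('scene',225,198.8);b,db=ray('side',384,222.5)
A=np.c_[da,-db];s=np.linalg.lstsq(A,b-a,rcond=None)[0];print(a+da*s[0],b+db*s[1])
```

```text
[ 0.44537051 -0.18146616  0.26622806] [ 0.44531189 -0.18132662  0.26628691]
-0.01 0 [320.44911511 208.78058894]
-0.01 0.027 [320.6522939  224.62391658]
-0.01 0.032 [320.69629788 228.05522694]
0 0 [320.42483229 223.85612096]
0 0.027 [320.62162727 241.53063453]
0 0.032 [320.66415347 245.3499897 ]
0.01 0 [320.40118239 238.53872113]
0.01 0.027 [320.59186803 257.93710697]
0.01 0.032 [320.6329846 262.1198823]
[ 0.44817936 -0.18461512  0.1945419 ] [ 0.44799563 -0.1841773   0.19470443]
```

```bash
cat >> h.py <<'E'
OFF=31 # real tips sit 31 mm behind reported TCP
def G(x,y,z): return B(x,y,z-19-OFF) # TCP for grasp point at bottle (x,y,z) mm
E
python3 - <<'E'
from h import *
command_gripper(1.0)
movel(G(-56,-1.5,215),v=.15)
print(movel(G(-56,-1.5,194),v=.08,until_force=6),get_ft_force(),get_time())
T=toolT();print(T[:3,3],proj('wrist',B(-56,0,194),T))
im=read_camera('wrist');cv2.imwrite('pics/w4.png',im[:,:,::-1])
crop('side','pics/s4.png',340,150,100,100,6)
E
```

```text
False [0.02421504 0.23744557 0.23235903] 11.2583
[ 0.44675863 -0.18566603  0.1442563 ] [317.76990763 260.65933718]
```

View pics/w4.png

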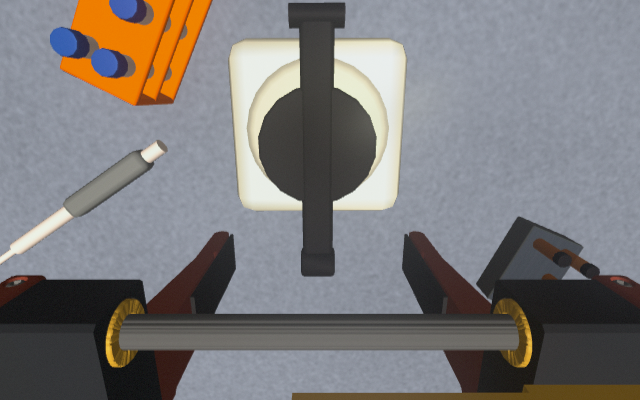

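View pics/s4.png

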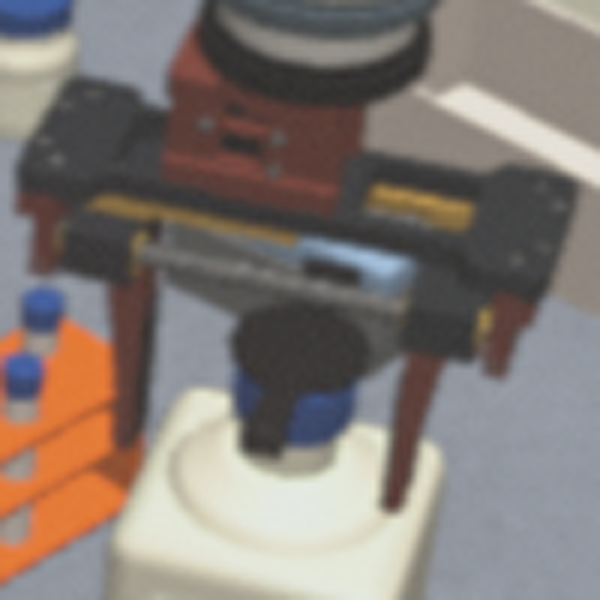

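Run:
```python
from h import *
command_gripper(0.0)
w=get_grip_width()*88;print(w,get_ft_force(),get_ft_torque(),get_time())
if 12<w<20:
    p0=np.array(get_tcp_pos())-np.array(G(-56,-1.5,194));print(p0)
    for a in np.arange(.15,1.96,.15):
        movel(G(52-108*np.cos(a),-1.5,194+108*np.sin(a)),v=.12)
        f=get_ft_force();w=get_grip_width()*88
        print(round(a,2),np.round(f,1),round(w,1))
        if np.linalg.norm(f)>40 or w<10: print('STOP');break
    print(get_time())
crop('scene','pics/c5.png',195,100,120,140,4)
crop('side','pics/s5.png',330,110,120,140,4)
```

```text
15.916091170617493 [-1.17284859  1.52070326  1.17763507] [0.29589113 0.20130849 0.05314168] 12.4583
[-2.09634166e-04  2.61815783e-04 -6.04204885e-05]
0.15 [-1.   1.6 -0.5] 15.9
0.3 [-1.3  3.5 -0.2] 15.8
0.45 [-1.7  2.8 -0.7] 15.6
0.6 [-2.1  1.6  0.2] 15.4
0.75 [-2.8  2.6  1.1] 16.2
0.9 [-3.3  3.2  1.3] 15.6
1.05 [-3.6  3.6  1.5] 16.2
1.2 [-3.2  3.8  2. ] 15.7
1.35 [-2.3  4.2  2.2] 15.4
1.5 [-2.8  3.9  3.6] 16.1
1.65 [-2.7  4.1  3.2] 16.1
1.8 [-3.   5.2  4.3] 15.2
1.95 [-2.1  6.1  4. ] 15.6
16.1417
```

View pics/c5.png

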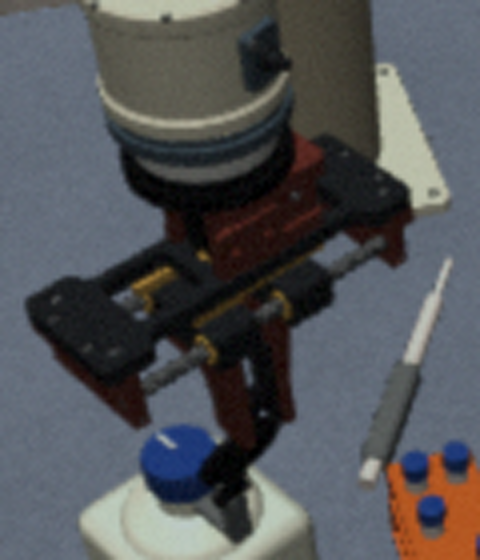

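View pics/s5.png

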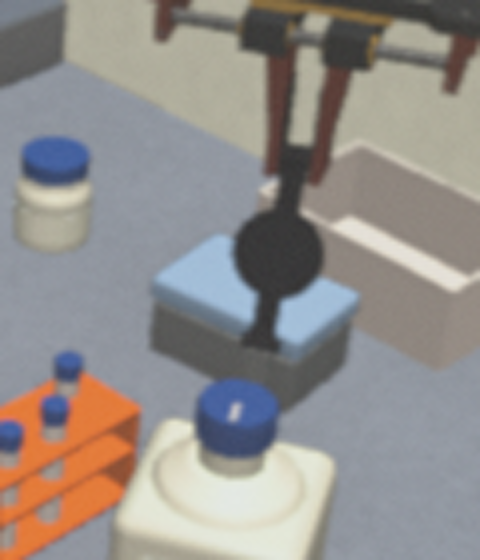

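Run:
```python
from h import *
command_gripper(1.0)
p=get_tcp_pos();movel([p[0],p[1],p[2]+.06],v=.2)
move_pose(G(0,-1,345),down(-62-34))
T=toolT();np.save('T6.npy',T);print(T[:3,3],get_time())
im=read_camera('wrist');cv2.imwrite('pics/w6.png',im[:,:,::-1])
crop('scene','pics/c6.png',195,140,120,130,4)
crop('side','pics/s6.png',350,150,80,100,6)
for n,i,(x0,x1,y0,y1) in [('wrist',im,(200,440,0,235)),('scene',read_camera('scene'),(215,265,190,235)),('side',read_camera('side'),(370,410,190,232))]:
    i=i.astype(int);m=((i[...,2]>i[...,0]+35)).astype(np.uint8);s=np.zeros_like(m);s[y0:y1,x0:x1]=m[y0:y1,x0:x1]
    N,l,st,c=cv2.connectedComponentsWithStats(s); 
    for k in range(1,N):
        if st[k,4]>30: print(n,st[k],c[k])
print(proj('wrist',B(0,0,188),T))
```

```text
[ 0.49583532 -0.15878214  0.29431463] 18.4083
wrist [ 294  157   49   48 1694] [317.98819362 180.81463991]
wrist [200 193   8  14  95] [203.05263158 199.64210526]
scene [229 206  20  19 279] [239.36200717 214.71684588]
side [399 190  11   7  58] [403.86206897 192.36206897]
side [379 205  21  19 305] [388.95081967 213.58032787]
[318.59429641 182.34871494]
```

View pics/w6.png

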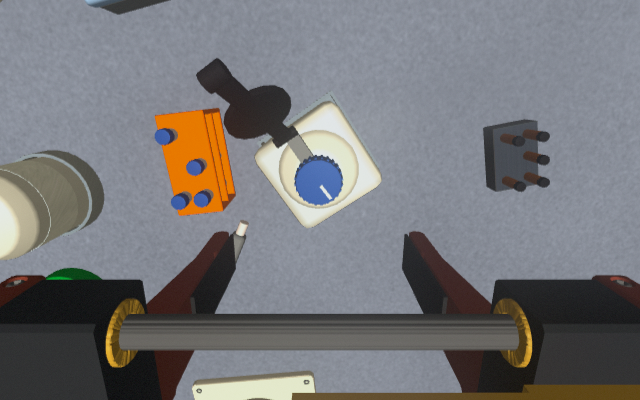

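View pics/c6.png

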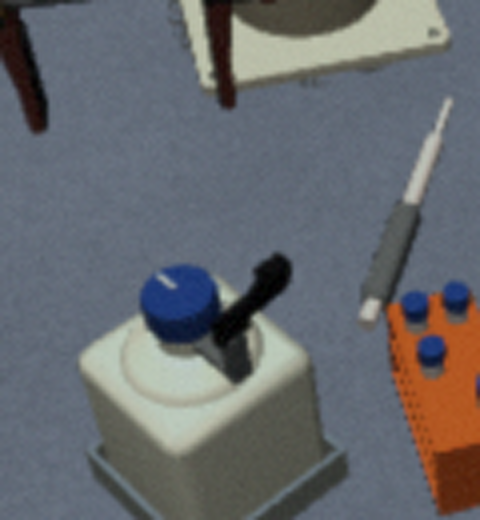

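View pics/s6.png

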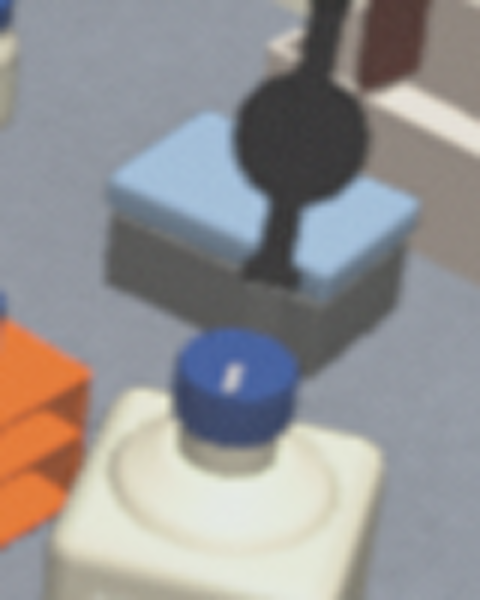

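Run:
```python
from h import *
print(movel(G(0,-1,177),v=.15,until_force=8),get_ft_force(),get_time())
t0=np.array(get_ft_torque())
command_gripper(0.0)
print(get_grip_width()*88,get_ft_force(),get_ft_torque())
for d in (-34,-17,0,17,25,30,34,36):
    move_pose(G(0,-1,177),down(-62+d))
    q=get_joint_pos();print(d,np.round(get_ft_force(),1),np.round(get_ft_torque(),3),round(get_grip_width()*88,1),round(get_effort()[5],3))
print(get_time())
crop('scene','pics/c7.png',195,140,120,130,4)
```

```text
False [-0.32081661 -1.26483303 -0.63217519] 19.925
43.43581491648644 [1.02027241 2.3831824  2.01609006] [0.46112653 0.0824756  0.07665037]
-34 [-0.   4.2  2.2] [ 0.731 -0.033  0.032] 43.2 0.034
-17 [-0.3  4.7  2.4] [0.757 0.014 0.028] 43.5 -0.253
0 [0.6 4.1 1. ] [0.755 0.    0.076] 43.4 -0.224
17 [0.5 4.2 2.1] [ 0.702 -0.079  0.059] 43.5 -0.214
25 [0.7 4.1 2.3] [ 0.625 -0.209  0.03 ] 43.4 -0.365
30 [2.1 3.3 1. ] [ 0.667 -0.291  0.048] 43.5 -0.207
34 [ 1.2  1.3 -0.5] [ 0.392 -0.271 -0.116] 43.3 -0.281
36 [ 0.5 -2.4 -0. ] [-0.315 -0.107 -0.353] 43.5 -0.442
23.0917
```

View pics/c7.png

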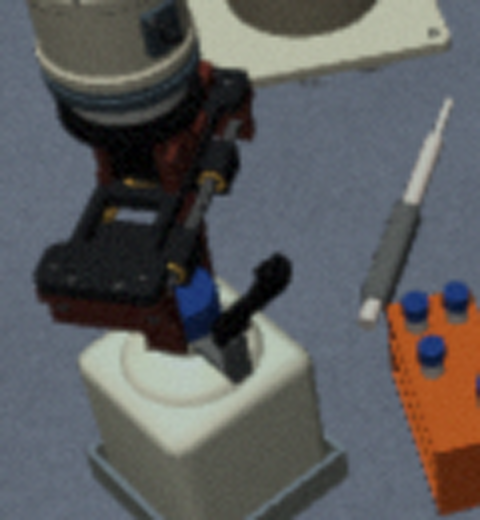

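Run:
```python
from h import *
command_gripper(1.0)
movel(G(0,-1,345),v=.25)
move_pose(G(0,-1,345),down(-62-34))
T=toolT();im=read_camera('wrist');cv2.imwrite('pics/w8.png',im[:,:,::-1])
print(get_time())
def line(f,T):
    i=cv2.imread(f).astype(int);m=((i.min(2)>140)).astype(np.uint8)
    yy,xx=np.mgrid[:400,:640];m[(xx-318.5)**2+(yy-181)**2>19**2]=0
    P=np.argwhere(m>0);w=np.array([onz('wrist',x+.5,y+.5,.188,T)[:2] for y,x in P])
    c=onz('wrist',318.5,181,.188,T)[:2];d=w.mean(0)-c
    e=np.linalg.svd(w-w.mean(0))[2][0];e=e*np.sign(e@d)
    return len(P),np.degrees(np.arctan2(e[1],e[0])),np.degrees(np.arctan2(d[1],d[0]))
a=line('pics/w6.png',np.load('T6.npy'));b=line('pics/w8.png',T);print(a,b)
```

```text
25.975
(51, np.float64(-147.70433672346695), np.float64(-154.01123133891608)) (60, np.float64(-82.36403960900168), np.float64(-92.3775031120462))
```

View pics/w8.png

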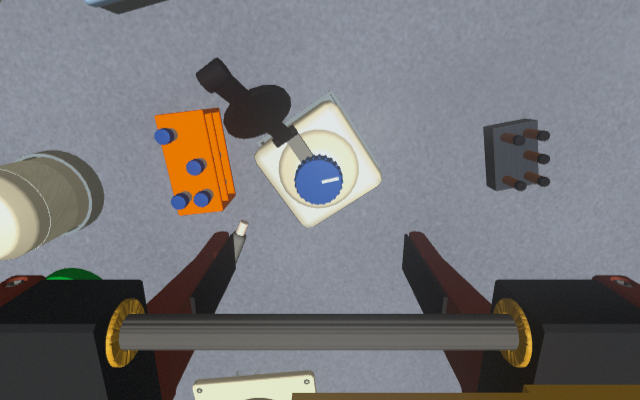

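Run:
```python
from h import *
move_pose(G(0,-1,345),down(-62+10))
print(movel(G(0,-1,177),v=.2,until_force=8))
command_gripper(0.0)
t0=get_ft_torque()[2];print(get_grip_width()*88,t0)
for d in (11.5,13,14.5,16,17.5,19):
    move_pose(G(0,-1,177),down(-62+d))
    t=get_ft_torque()[2];print(d,round(t,3))
    if t-t0<-.35: break
print(get_time())
command_gripper(1.0)
movel(G(0,-1,345),v=.25)
T=toolT();im=read_camera('wrist');cv2.imwrite('pics/w9.png',im[:,:,::-1])
i=im.astype(int);m=(i.min(2)>140).astype(np.uint8);yy,xx=np.mgrid[:400,:640];m[(xx-318.5)**2+(yy-181)**2>19**2]=0
w=np.array([onz('wrist',x+.5,y+.5,.188,T)[:2] for y,x in np.argwhere(m>0)]);c=onz('wrist',318.5,181,.188,T)[:2]
e=np.linalg.svd(w-w.mean(0))[2][0];e*=np.sign(e@(w.mean(0)-c));print(np.degrees(np.arctan2(e[1],e[0])),get_time())
s=read_camera('scene');cv2.imwrite('pics/c9.png',s[:,:,::-1])
```

```text
False
43.119532322640644 -0.007483963064333805
11.5 -0.387
28.7333
-83.00359368911049 30.4417
```

View pics/w9.png

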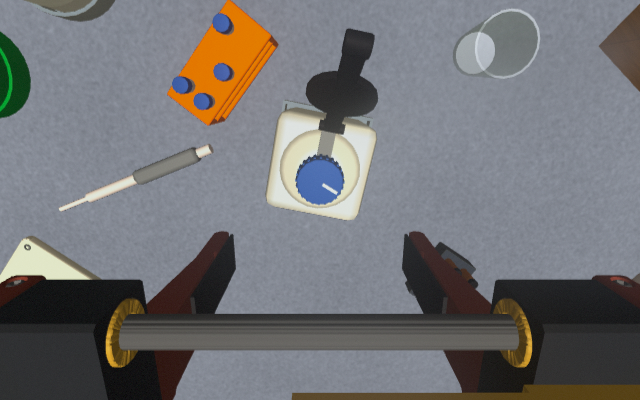

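View pics/c9.png

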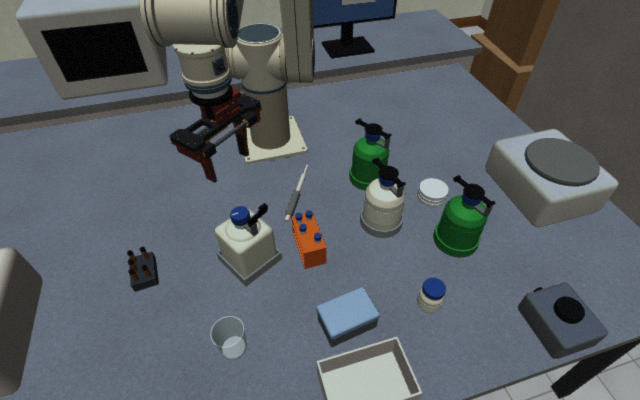

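The second bite met the stop straight away (-0.39 N m) and the line did not move. The tab is back, the round bottle is untouched and the gripper is clear.

Run:
```python
from station import *
print(job_done(),get_time())
```

```text
the job is handed in; nothing more can be done
the job is handed in; nothing more can be done
```

The square bottle is vented: its tab is swung right over and stays back, and its cap is unscrewed to the stop. I handed the job in at about 30.5 s, with the gripper open and well clear.

- **Tab:** I pinched the thumb bar by its ends and carried it along its arc to about 1.95 rad. After release the tab fell back, and it is still back in the last wrist and scene pictures.
- **Cap:** I gripped it across the y sides and turned it about 70° anticlockwise until the torque jumped. The white line moved about 65°, which fits a start of up to 0.1 rad. A second bite met the stop at once (−0.39 N m), and the line read the same afterwards to within 1°.
- **Round bottle:** I never touched it, and its closure looks shut in the last scene picture.

**What disagreed:** my first pinch closed on nothing. All three cameras showed the real fingertips about 31 mm behind the reported TCP, so I corrected for that in every later move. That miss moved nothing. The force readings I took stayed below about 10 N.

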